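# Drag a shielded-store tray out to its buffer with a hook

## Task

Take the yellow-gripped drag hook from its black mat, reach it under the roof of the grey store, drop its nose behind the front wall of the blue tray and pull gently until the tray has pushed the loose red buffer plate back as far as it goes and bears firmly on it. Then unhook, leaving the tray against the plate with the lead pot still standing upright in it, and stand the hook back on its mat. Move the tray only with the hook, do not knock the pot with it, and leave everything else alone.

Things in the scene. Friction and masses are not known exactly. Their poses are not given: they have to be found in the camera images.
- hook_grip (a point): Middle of the hook's upright yellow grip, where it is grasped from above: 24 x 24 mm square with a black top, on a dark 50 x 50 x 6 mm foot. This point is 68 mm and the top 90 mm above the underside of the foot.
- hook_nose (a point): Bottom middle of the nose's pulling face (which looks back toward the grip): 155 mm along the hook's +x from the grip axis, level with the underside of the foot, 68 mm below hook_grip. The nose reaches 8 mm farther in +x and is 26 mm wide.
- tray_lip (a point): Middle of the top of the tray's front wall (toward the robot), half-way through its 4 mm thickness, 40 mm above the tray's underside and about 46 mm above the worktop. +x points into the store, z up.
- stop_face (a point): Top middle of the far face of the red buffer plate, which the tray's front wall meets (tray_lip is then 2 mm past it in +x). The plate is then pushed back by 2 to 24 mm, unknown beforehand, before it is arrested hard and the pull rises steeply. The tray is home once pressed on the arrested plate with over 2 N for 0.2 s. The hook may never load the tray with more than 20 N.
- bay_mouth (a point): Middle of the store's mouth, on top of its 6 mm steel base; +x points into the store. The roof begins here, its underside 146 mm above the worktop. The base runs out 150 mm toward the robot as an open runner with side guides 20 mm high; the buffer housing, 25 mm high, covers its last 55 mm.
- pot_centre (a point): Centre, half-way up, of the grey lead pot (50 mm across, 92 mm high) standing on the tray's floor between four low ribs, its axis 81 mm behind tray_lip. About 45 mm of bare tray floor lie between the front wall and the ribs.
- hook: The drag hook, 0.22 kg, standing on the mat; origin under its grip at the underside of its foot, z up. From the grip a level steel shaft, 12 mm wide, runs along +x, underside 30 mm and top 40 mm above the underside of the foot; at its end a flat nose hangs down to the level of the foot.
- tray: Blue open tray, 130 (x) x 140 x 40 mm, floor 5 mm thick, on the store's base between guides with about 2 mm play each side; origin at the middle of its underside, x into the store. Tray and pot together weigh 0.6 to 1 kg and drag at 2.5 to 8 N, unknown beforehand.
- lead_pot_tall: The grey lead pot in the tray; origin at the middle of its underside, z up.
- stop_bar: Red buffer plate, 45 mm long (x), 139 mm wide, 12 mm high, lying loose on the runner (top 18 mm above the worktop), its near part under a grey housing. It slides back with almost no drag until a solid core hidden in the housing arrests it. Origin at the bottom middle of its far face, x into the store.
- mat: Black rubber mat for the hook, fixed, 250 (x) x 120 (y) x 3 mm; origin at the middle of its underside. The hook stands on it with its nose toward +x, roughly along the mat.
- bay: The grey store, fixed, 170 mm wide, 225 mm deep; origin on the worktop under the middle of its mouth, x into it.
- survey_meter: Bystander: yellow and black survey meter, 120 x 66 x 56 mm; leave alone.
- timer: Bystander: white digital timer, 58 mm high; leave alone.
- vial_red: Bystander: vial with a red cap, 57 mm high; leave alone.
- vial_green: Bystander: vial with a blue cap and green band, 46 mm high; leave alone.
- tape: Bystander: roll of yellow tape, 96 mm across; leave alone.
- pen_1: Bystander: white pen, 145 mm long; leave alone.

How it is judged:
By the outcome, as a careful person would: the job done as asked, in the order asked, and still so for the second after the job is handed in, with the robot touching nothing.
It also fails if it takes over 69 s, if anything falls off the work surface, if the arm or the gripper's body presses on something with over 40 N, if the wrist force passes 120 N, or if a joint passes its speed limit or range.

## Robot

A 6-joint arm with a two-finger parallel gripper is mounted at the origin on a cart in front of the work surface, level with it; the furniture and walls round the work are solid. World frame = base frame: x ahead of the robot, y to its left, z up, the work surface at z = 0. Lengths are in m, angles in rad, forces in N, time in s.
With the tool pointing down it reaches from about 0.35 to 0.8 m from the base axis. Payload 7.3 kg.
Tool frame: the origin (TCP) lies between the finger pads; the fingertips stand 25 mm ahead of it and the grasp point (between the pads) lies 6 mm ahead of it (r.tip_extent is the distance from the TCP to the fingertips, in m); z points along the fingers, y is the direction in which the jaws open and shut (so a half turn about z gives the same grasp; the last joint's range is limited). The gripper opens to 85 mm and grips with 20 to 120 N. Pads are 22 mm wide; open, the fingers measure 114 mm over their backs; the gripper's body (76 mm by 85 mm) begins 54 mm behind the grasp point. The pads swing forward as they close: fully open they stand 13 mm farther back than shut.
Start: joints at [-1.408, 0.342, 1.524, -0, 1.275, -0.146], TCP at [0.16, -0.5, 0.22] pointing down, gripper open.
Joint ranges: [-2.53, 2.53], [-0.77, 2.02], [0.04, 2.7], [-1, 4.14], [0.28, 2.66], [-3.11, 3.11]. Speed limits (rad/s): [2.57, 2.57, 3.14, 3.14, 3.14, 3.14].

## Interface

Orientations are given as a unit quaternion [x, y, z, w].
In Python, from workcell import r, command_gripper, optics gives the robot as it stands. The module is installed in compiled form; this text tells all that it offers. Calls block until the motion is done:
- r.reach(position, orientation): joint-space move of the TCP to a pose.
- r.move_straight(position, orientation=None, speed=0.15, max_force=None): straight line of the TCP; orientation=None keeps the orientation; speed is the mean speed in m/s. With max_force (N) it stops when the force on the tool has changed by that much, and returns True; else False.
- r.movej(angles): joint-space move.
- command_gripper(opening, force=None): finger opening in m; force is the grip in N (None keeps the last); returns when the fingers have stopped.
- r.hold(seconds).
- r.solve_ik(position, orientation): joint angles nearest the present ones, or None.
- r.read_state(): the state.
- optics.get_image(name): name is "scene" or "top"; returns (picture, depth): 420x560x3 uint8, red, green, blue; 420x560 float32, m along the optical axis (not along the pixel's ray), 0 where there is no reading.
- optics.camera_model(name): a dict with "K" (3x3 intrinsics, pixels), "R" (3x3) and "t" (3): a world point X has camera coordinates R X + t. Camera axes: x right, y down, z forward; pixel columns grow to the right and rows downward; lengths in m; the calibration is good to about 2 mm. A picture is of the moment at which its call begins. camera_model takes no time and is no camera call.
A pose or a line that the arm cannot do raises r.PlanningError and nothing moves.
- r.finish_job(): hands the job in, once; it reports no verdict.
The state is a dict: "time_s": time; "joint_positions": joint angles; "dq": joint speeds; "tau": joint torques, N m; "eef_pos": TCP position; "eef_rot": TCP orientation; "contact_force": force on the tool from outside, world axes, zero at the start; "torque": the same for the moment, N m; "grip_width": finger opening in m.
Only numpy, scipy, OpenCV 4.12 (cv2) and the standard library are available. Lean on these libraries where they do the work, as an engineer would, in place of code of your own. Each camera call takes 0.05 s, during which the arm holds its last target. There are 200 camera calls.

## Working session

There is one attempt and no reset: what is moved stays moved. The work goes in short steps, each a Python script; the robot and the scene stay as the last script left them, time stands still between calls to the robot, and variables do not carry over. Pictures are saved under pics/ and viewed, on a budget of 10 in all, crops included, one or two more only if the job needs it, and the job is handed in when it is done.

```bash
mkdir -p pics
cat > h.py <<'E'
import numpy as np, cv2, pickle
from workcell import r, command_gripper, optics
def grab(tag):
    out={}
    for n in("scene","top"):
        p,d=optics.get_image(n); m=optics.camera_model(n); out[n]=(p,d,m)
    pickle.dump(out,open(f'{tag}.pkl','wb')); return out
def cloud(p,d,m):
    K,R,t=map(np.array,(m["K"],m["R"],m["t"]))
    v,u=np.mgrid[:d.shape[0],:d.shape[1]]
    c=np.stack([(u-K[0,2])/K[0,0]*d,(v-K[1,2])/K[1,1]*d,d],-1)
    X=(c-t)@R; X[d==0]=np.nan
    return X
E
python3 - <<'E'
from h import *
o=grab('a')
for n in o:
    p,d,m=o[n]; cv2.imwrite(f'pics/a_{n}.png',cv2.resize(p[:,:,::-1],(784,588),interpolation=cv2.INTER_CUBIC)); print(n,m,(d==0).mean())
print(r.read_state())
E
```

```text
scene {'K': array([[444.04694285,   0.        , 277.95622984],
       [  0.        , 444.04694285, 208.84930182],
       [  0.        ,   0.        ,   1.        ]]), 'R': array([[-0.45175948, -0.89204364,  0.01309654],
       [-0.39829634,  0.18853085, -0.89767263],
       [ 0.79829405, -0.41074842, -0.44046832]]), 't': array([0.28399235, 0.31765809, 0.95216555])} 0.003903061224489796
top {'K': array([[488.33584113,   0.        , 276.01325856],
       [  0.        , 488.33584113, 215.32982243],
       [  0.        ,   0.        ,   1.        ]]), 'R': array([[-1.00387528e-04, -9.99775983e-01, -2.11653830e-02],
       [-9.91024045e-01,  2.92893095e-03, -1.33651650e-01],
       [ 1.33683702e-01,  2.09619865e-02, -9.90802333e-01]]), 't': array([0.04996413, 0.58609696, 1.53346731])} 0.004022108843537415
{'time_s': 0.1, 'joint_positions': array([-1.40799792e+00,  3.42629152e-01,  1.52490978e+00, -9.06952110e-06,
        1.27539892e+00, -1.45991563e-01]), 'dq': array([ 6.11457602e-05, -8.67412387e-04, -2.37847594e-03,  7.92807114e-05,
        7.01685655e-04, -1.03699794e-04]), 'tau': array([ 1.98252899e-03, -4.34446979e+01, -2.46490824e+01, -1.66587174e-04,
        4.68473998e-03,  8.78508359e-07]), 'eef_pos': array([ 0.15951328, -0.49979534,  0.21951196]), 'eef_rot': array([ 9.88104325e-01,  1.53783581e-01, -9.98939681e-06, -6.72542136e-04]), 'contact_force': array([0.2764003 , 0.12936136, 0.51980895]), 'torque': array([ 0.001564  , -0.04236474, -0.01717451]), 'grip_width': 0.08524835481008489}
```

View pics/a_scene.png

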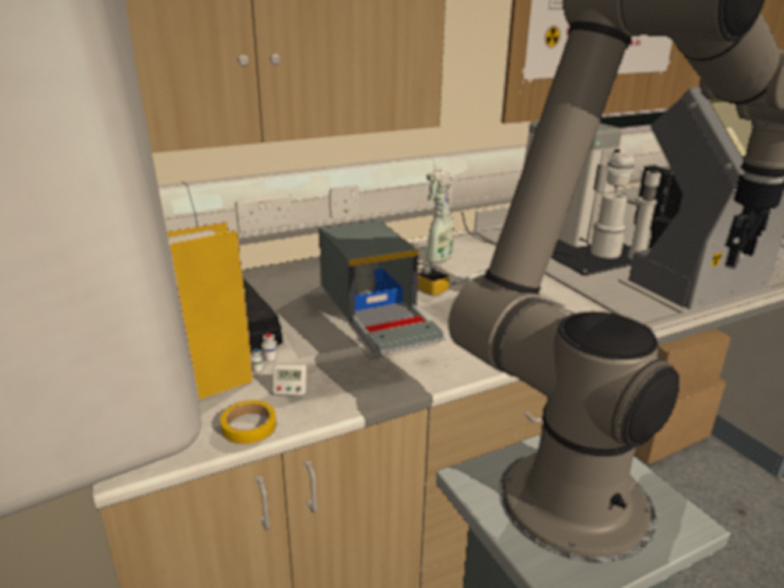

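View pics/a_top.png

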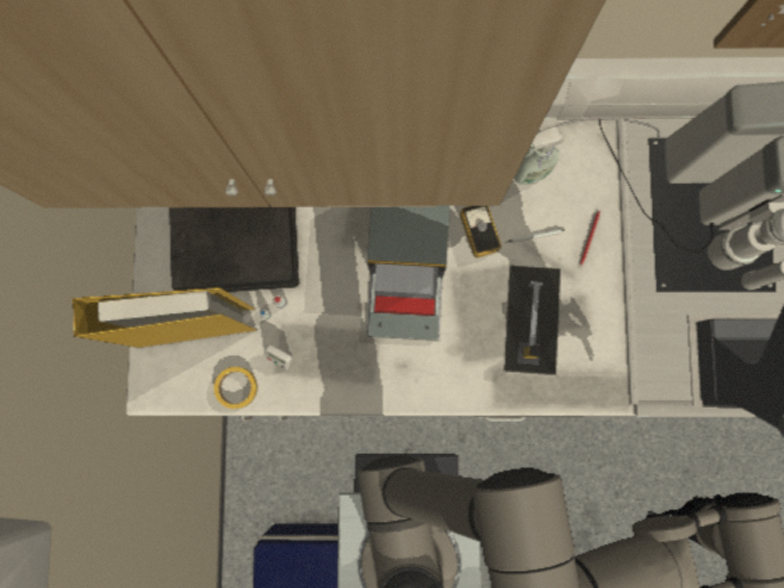

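The scene view shows the store (365,260), tray front (380,295) and red plate (395,325); the arm hides the hook. The top view shows the hook with its grip at (530,352) and nose at (536,284) on the mat (505–560, 266–373), the store's mouth at about y=263, and the red plate at (405,305). Now I measure.

Run:
```python
from h import *
o=pickle.load(open('a.pkl','rb'))
def rect(M,X,zr,tag):
    s=M&(X[...,2]>zr[0])&(X[...,2]<zr[1])
    n,l,st,_=cv2.connectedComponentsWithStats(s.astype(np.uint8))
    k=1+np.argmax(st[1:,4]); q=X[l==k]
    rc=cv2.minAreaRect((q[:,:2]*1000).astype(np.float32))
    print(tag,'n',len(q),'rect mm',np.round(rc[0],1),np.round(rc[1],1),round(rc[2],2),'z',np.round(np.nanpercentile(q[:,2],[5,50,95])*1000,1)); return q
for n in('top','scene'):
    p,d,m=o[n]; X=cloud(p,d,m); hsv=cv2.cvtColor(p,cv2.COLOR_RGB2HSV); H,S,V=[hsv[...,i].astype(int) for i in range(3)]
    print(n)
    v,u=np.mgrid[:420,:560]
    near=(X[...,0]>.3)&(X[...,0]<1.1)&(abs(X[...,1])<.6)
    rect(near&((H<8)|(H>172))&(S>150)&(X[...,1]>-.15)&(X[...,1]<.2),X,(.0,.05),'red')
    rect(near&(H>100)&(H<130)&(S>120)&(X[...,1]>-.15)&(X[...,1]<.2),X,(.0,.08),'blue')
    rect(near&(X[...,1]>-.15)&(X[...,1]<.2),X,(.145,.2),'roof')
    rect(near&(X[...,1]>-.15)&(X[...,1]<.2),X,(.022,.035),'housing')
    if n=='top':
        W=(u>355)&(u<405)&(v>185)&(v<272)
        rect(W&(V<60)&(S<120),X,(-.01,.012),'mat')
        rect(W,X,(.02,.055),'shaft'); rect(W,X,(.07,.12),'griptop')
        rect(W&(H>15)&(H<35)&(S>120),X,(.0,.12),'yellow')
    c=p[180:280,350:410] if n=='top' else p[150:260,215:325]
    cv2.imwrite(f'pics/c_{n}.png',cv2.resize(c[:,:,::-1],None,fx=5,fy=5,interpolation=cv2.INTER_CUBIC))
```

```text
top
red n 446 rect mm [581.    8.3] [134.7  36.4] 86.48 z [12.3 18.7 24.5]Traceback (most recent call last):
  File "<stdin>", line 15, in <module>
  File "<stdin>", line 6, in rect
    return _wrapfunc(a, 'argmax', axis=axis, out=out, **kwds)
    return bound(*args, **kwds)
ValueError: attempt to get argmax of an empty sequence
```

```bash
cat > meas.py <<'E'
from h import *
import sys
o=pickle.load(open(sys.argv[1]+'.pkl','rb'))
def rect(M,X,zr,tag):
    s=M&(X[...,2]>zr[0])&(X[...,2]<zr[1])
    if s.sum()<8: print(tag,'none'); return
    n,l,st,_=cv2.connectedComponentsWithStats(s.astype(np.uint8))
    k=1+np.argmax(st[1:,4]); q=X[l==k]
    rc=cv2.minAreaRect((q[:,:2]*1000).astype(np.float32))
    print(tag,'n',len(q),'rect mm',np.round(rc[0],1),np.round(rc[1],1),round(rc[2],2),'z',np.round(np.nanpercentile(q[:,2],[5,50,95])*1000,1),'xy0',np.round(q.min(0)*1000),np.round(q.max(0)*1000)); return q
for n in('top','scene'):
    p,d,m=o[n]; X=cloud(p,d,m); hsv=cv2.cvtColor(p,cv2.COLOR_RGB2HSV); H,S,V=[hsv[...,i].astype(int) for i in range(3)]
    print(n)
    v,u=np.mgrid[:420,:560]
    near=(X[...,0]>.45)&(X[...,0]<1.1)&(abs(X[...,1])<.15)
    rect(near&((H<8)|(H>172))&(S>150),X,(.0,.05),'red')
    rect(near&(H>100)&(H<130)&(S>120),X,(.0,.08),'blue')
    rect(near,X,(.145,.2),'roof')
    rect(near,X,(.021,.035),'housing')
    if n=='top':
        W=(u>355)&(u<405)&(v>185)&(v<272)
        rect(W&(V<60)&(S<120),X,(-.01,.012),'mat')
        rect(W,X,(.03,.055),'shaft'); rect(W,X,(.08,.12),'griptop')
        rect(W&(H>15)&(H<35)&(S>120),X,(.0,.12),'yellow')
    c=p[180:280,350:410] if n=='top' else p[150:260,215:325]
    cv2.imwrite(f'pics/c{sys.argv[1]}_{n}.png',cv2.resize(c[:,:,::-1],None,fx=5,fy=5,interpolation=cv2.INTER_CUBIC))
E
python3 meas.py a
```

```text
top
red n 446 rect mm [581.    8.3] [134.7  36.4] 86.48 z [12.3 18.7 24.5] xy0 [560. -59.   7.] [601.  76.  29.]
blue none
roof n 2355 rect mm [717.   -1.4] [169.9 134.3] 86.66 z [154.7 160.1 165.4] xy0 [646. -90. 145.] [780.  86. 171.]
housing n 733 rect mm [538.6   9.3] [159.7  69.5] 86.99 z [21.6 25.4 30.8] xy0 [501. -71.  21.] [572.  88.  35.]
mat n 2117 rect mm [ 550.2 -290.6] [116.5 245.4] 85.62 z [-3.   3.2  9. ] xy0 [ 425. -354.   -8.] [ 677. -225.   12.]
shaft n 206 rect mm [ 559.  -285.8] [ 24.7 146.7] 81.85 z [36.1 42.8 48. ] xy0 [ 487. -308.   32.] [ 632. -275.   53.]
griptop n 66 rect mm [ 469.4 -278.4] [23.7 22.4] 89.65 z [85.4 92.  98.6] xy0 [ 458. -290.   82.] [ 481. -267.  100.]
yellow n 29 rect mm [ 465.6 -270. ] [27. 12.] 29.15 z [21.8 43.5 89.8] xy0 [ 457. -282.   10.] [ 480. -266.   91.]
scene
red n 165 rect mm [580.8   8.7] [134.4  35.8] 87.92 z [17.4 19.7 22. ] xy0 [563. -58.  16.] [601.  76.  25.]
blue n 474 rect mm [757.   -8.4] [128.7 139.6] 88.49 z [10.2 26.3 46.3] xy0 [687. -74.   6.] [826.  57.  50.]
roof n 1521 rect mm [764.1   0. ] [172.6 237.9] 87.26 z [150.3 161.1 163.3] xy0 [643. -91. 145.] [884.  91. 165.]
housing n 740 rect mm [600.9   6.6] [162.9 204.5] 85.31 z [21.7 25.7 32. ] xy0 [498. -79.  21.] [704.  93.  35.]
```

View pics/ca_top.png

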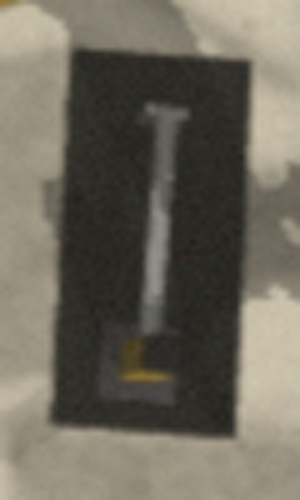

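View pics/ca_scene.png

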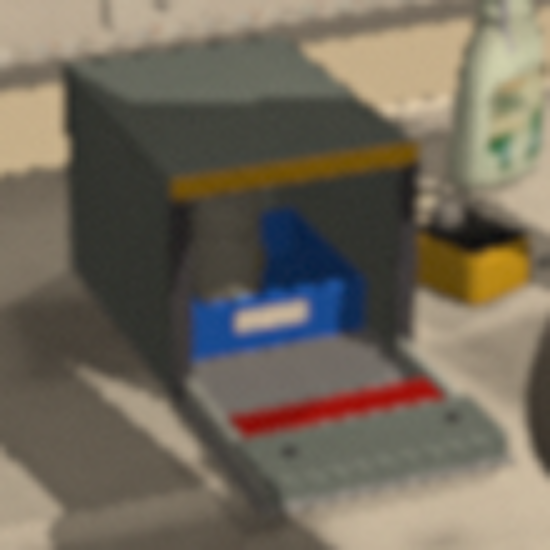

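The crops show the hook shaft running from (150,330) to nose (165,110) with a yellow grip at (145,355), and the tray front wall with a centred label at (272,315). I'll refine the hook axis and tray front.

Run:
```python
from h import *
o=pickle.load(open('a.pkl','rb'))
p,d,m=o['top'];X=cloud(p,d,m);v,u=np.mgrid[:420,:560]
W=(u>355)&(u<405)&(v>185)&(v<272)
q=X[W&(X[...,2]>.03)&(X[...,2]<.055)]; q=q[(q[:,0]>.498)&(q[:,0]<.61)]
f=np.polyfit(q[:,0],q[:,1],1); print('shaft yaw',np.degrees(np.arctan(f[0])),'y@grip',np.polyval(f,.4694),len(q))
t=X[W&(X[...,2]>.03)&(X[...,2]<.055)]; nz=t[t[:,0]>.615]; print('nose',nz.min(0),nz.max(0),nz.mean(0),len(nz))
ft=X[W&(X[...,2]>.0)&(X[...,2]<.1)&(X[...,0]>.43)&(X[...,0]<.51)]
# roof front edge
def line(P,s): 
    f=np.polyfit(P[:,1],P[:,0],1); print(s,'x at y0',f[1],'yaw',-np.degrees(np.arctan(f[0])),len(P))
s=(X[...,2]>.15)&(X[...,2]<.175)&(abs(X[...,1])<.07)&(X[...,0]<.9)&(X[...,0]>.6)
E=[]
for c in np.unique(u[s]): 
    k=X[s&(u==c)]; E.append(k[np.argmin(k[:,0])])
line(np.array(E),'roof edge top')
for n in('top','scene'):
    p,d,m=o[n];X=cloud(p,d,m);hsv=cv2.cvtColor(p,cv2.COLOR_RGB2HSV).astype(int)
    s=((hsv[...,0]<8)|(hsv[...,0]>172))&(hsv[...,1]>150)&(abs(X[...,1]-.008)<.1)&(X[...,0]>.5)&(X[...,0]<.65)&(X[...,2]<.04)
    E=[];
    P=X[s]; 
    for y in np.arange(-.05,.065,.005):
        k=P[abs(P[:,1]-y)<.0025]
        if len(k): E.append(k[np.argmax(k[:,0])])
    line(np.array(E),'red far '+n); print(P[:,1].min(),P[:,1].max())
P=X[150:260,215:325]; h=hsv[150:260,215:325]
b=(h[...,0]>100)&(h[...,0]<130)&(h[...,1]>120)&(P[...,2]>.012)&(P[...,2]<.04)&(P[...,0]<.72)
q=P[b]; line(q,'tray front'); print('y',np.percentile(q[:,1],[0,2,98,100]), 'x',np.percentile(q[:,0],[5,50,95]))
b=(h[...,1]<100)&(h[...,2]>130)&(P[...,2]>.012)&(P[...,2]<.04)&(P[...,0]<.71)&(P[...,0]>.67)
q=P[b]; print('label',len(q),q.mean(0),q.min(0),q.max(0))
pt=P[(h[...,1]<100)&(P[...,2]>.06)&(P[...,2]<.1)&(P[...,0]>.7)&(P[...,0]<.79)&(abs(P[...,1])<.05)]
print('pot',len(pt),np.percentile(pt,[2,50,98],axis=0))
for yaw,pos in((-4.8,[.4694,-.2784,.077]),(-3.2,[.55,.01,.16]),(-3.2,[.435,.015,.1])):
    a=np.radians(yaw+90)/2; print(r.solve_ik(pos,[np.cos(a),np.sin(a),0,0]))
```

```text
shaft yaw -5.984479210804129 y@grip -0.2790586425064157 145
nose [ 0.61524792 -0.30824132  0.03411366] [ 0.6320709  -0.28287096  0.05022248] [ 0.62437723 -0.29509122  0.04154962] 36
roof edge top x at y0 0.6511133228701731 yaw -3.4626851337167937 47
red far top x at y0 0.5971525795856676 yaw -3.6003510570195467 23
-0.058617794036268336 0.07584068419186078
red far scene x at y0 0.5916598368238583 yaw -2.0355282639214467 23
-0.05831536463531194 0.07561513806772394
tray front x at y0 0.6970555137016768 yaw -3.221749107871271 171
y [-0.06919655 -0.06775763  0.05667457  0.05747637] x [0.69100473 0.69657721 0.70236679]
label 80 [0.69691457 0.00087021 0.0296386 ] [ 0.69182345 -0.02732004  0.01741418] [0.7033851  0.02972511 0.03992326]
pot 123 [[ 0.75252459 -0.02216415  0.06065647]
 [ 0.76033753  0.00517002  0.07775429]
 [ 0.7765685   0.023636    0.09057618]]
[-6.75780922e-01  5.33178349e-01  1.65312644e+00 -4.44089210e-16
  9.55287869e-01 -5.92005118e-01]
[-1.21156746e-01  4.41476027e-01  1.54511999e+00 -4.44089210e-16
  1.15499664e+00 -6.53062102e-02]
[-1.41972824e-01  3.31346460e-01  1.92706989e+00 -4.44089210e-16
  8.83176304e-01 -8.61222883e-02]
```

```bash
cat >> h.py <<'E'
def Q(yaw):  # jaws along direction yaw (deg), tool down
    a=np.radians(yaw+90)/2; return [np.cos(a),np.sin(a),0,0]
HY=-6.0; GRIP=np.array([.4694,-.2786,.077])
BY=-3.4; bx=np.array([np.cos(np.radians(BY)),np.sin(np.radians(BY)),0])
LIP=np.array([.699,.0012,0])
def st(t=''):
    s=r.read_state(); print(t,'t',round(s['time_s'],2),'p',np.round(s['eef_pos'],4),'F',np.round(s['contact_force'],2),'T',np.round(s['torque'],3),'w',round(s['grip_width'],4)); return s
E
python3 - <<'E'
from h import *
r.reach(GRIP+[0,0,.09],Q(HY)); st()
print(r.move_straight(GRIP,Q(HY),speed=.08,max_force=15)); st('down')
command_gripper(.0,100); st('grip')
print(r.move_straight(GRIP+[0,0,.09],speed=.1)); r.hold(.2); st('lift')
grab('b')
E
python3 - <<'E'
from h import *
o=pickle.load(open('b.pkl','rb'))
a=o['top'][0][170:280,330:430]; b=o['scene'][0][120:280,280:420]
f=lambda c:cv2.resize(c[:,:,::-1],(390,int(390*c.shape[0]/c.shape[1])),interpolation=cv2.INTER_CUBIC)
a,b=f(a),f(b);h=min(len(a),len(b));cv2.imwrite('pics/b.png',np.hstack([a[:h],b[:h]]))
E
```

```text
t 1.53 p [ 0.469  -0.2795  0.1672] F [ 0.66 -0.54  0.31] T [-0.009  0.015 -0.024] w 0.0851
False
down t 2.81 p [ 0.4697 -0.2788  0.0775] F [ 0.81  0.06 -0.24] T [ 0.013 -0.037  0.01 ] w 0.0853
grip t 3.44 p [ 0.4698 -0.2788  0.0776] F [0.11 0.83 6.28] T [0.046 0.074 0.002] w 0.0195
False
lift t 4.69 p [ 0.4692 -0.2785  0.1664] F [ 0.03 -0.17 -2.74] T [ 0.085  0.071 -0.003] w 0.0196
```

View pics/b.png

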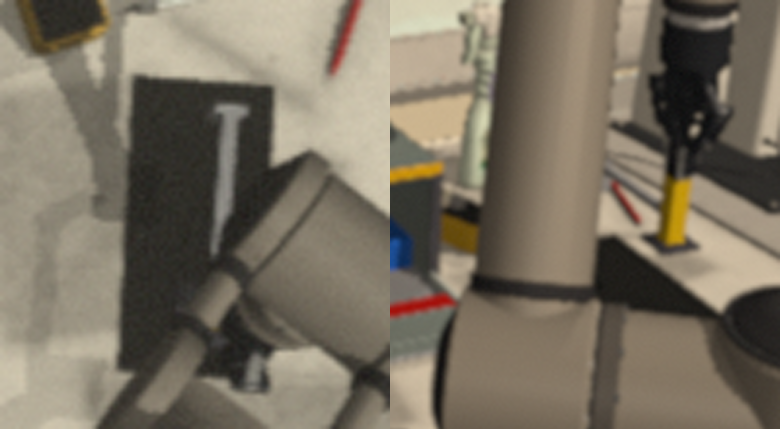

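The hook hangs level in the gripper: left, its nose at (230,108); right, yellow grip (675,210) with the foot at (672,243). I'll check how high the fingers hold it and the hook's real height and yaw.

Run:
```python
from h import *
o=pickle.load(open('b.pkl','rb'))
p,d,m=o['scene'];X=cloud(p,d,m);h=cv2.cvtColor(p,cv2.COLOR_RGB2HSV).astype(int)
s=(h[...,0]>15)&(h[...,0]<35)&(h[...,1]>120)&(abs(X[...,0]-.47)<.05)&(abs(X[...,1]+.279)<.05)
q=X[s];print('yellow',len(q),np.round(np.percentile(q,[0,5,50,95,100],axis=0),4))
w=(abs(X[...,0]-.47)<.06)&(abs(X[...,1]+.279)<.06)&(X[...,2]>.06)&(X[...,2]<.24)
v,u=np.nonzero(w)
for row in np.unique(v): 
    k=X[row][w[row]]; print(row,len(k),np.round(np.median(k,axis=0),3),p[row][w[row]].mean(0).astype(int))
p,d,m=o['top'];X=cloud(p,d,m)
s=(X[...,2]>.1)&(X[...,2]<.15)&(X[...,0]>.53)&(X[...,0]<.66)&(abs(X[...,1]+.29)<.05)
q=X[s];f=np.polyfit(q[q[:,0]<.61][:,0],q[q[:,0]<.61][:,1],1);g=np.polyfit(q[:,0],q[:,2],1)
print('shaft yaw',np.degrees(np.arctan(f[0])),'y@grip',np.polyval(f,.4692),'pitch',np.degrees(np.arctan(g[0])),'z@grip, nose',np.polyval(g,[.469,.624]),'xmax',np.sort(q[:,0])[-4:],len(q))
```

```text
yellow 229 [[ 0.4515 -0.295   0.0973]
 [ 0.4548 -0.286   0.0995]
 [ 0.4596 -0.2693  0.1384]
 [ 0.4724 -0.262   0.1752]
 [ 0.511  -0.2295  0.5236]]
159 1 [ 0.517 -0.272  0.239] [76 70 60]
160 2 [ 0.512 -0.27   0.238] [59 55 48]
161 4 [ 0.509 -0.272  0.235] [41 38 35]
162 6 [ 0.505 -0.271  0.233] [36 34 31]
163 9 [ 0.492 -0.269  0.232] [35 33 31]
164 8 [ 0.49  -0.27   0.231] [35 34 31]
165 8 [ 0.487 -0.274  0.229] [29 27 26]
166 10 [ 0.484 -0.268  0.227] [35 34 32]
167 11 [ 0.481 -0.269  0.224] [39 37 34]
168 14 [ 0.455 -0.267  0.232] [44 41 38]
169 19 [ 0.447 -0.272  0.231] [37 35 32]
170 19 [ 0.441 -0.271  0.231] [32 31 30]
171 19 [ 0.443 -0.269  0.227] [33 32 30]
172 17 [ 0.449 -0.269  0.221] [35 33 31]
173 13 [ 0.455 -0.27   0.216] [35 33 31]
174 13 [ 0.457 -0.271  0.211] [39 38 35]
175 13 [ 0.456 -0.271  0.209] [44 42 39]
176 13 [ 0.457 -0.272  0.205] [48 45 41]
177 13 [ 0.452 -0.272  0.202] [49 47 43]
178 12 [ 0.459 -0.271  0.198] [50 47 43]
179 13 [ 0.457 -0.271  0.195] [55 51 47]
180 12 [ 0.457 -0.27   0.192] [47 44 41]
181 12 [ 0.454 -0.268  0.19 ] [49 46 42]
182 12 [ 0.455 -0
[... 759 characters left out ...]
 123  31]
200 10 [ 0.46  -0.267  0.123] [156 124  30]
201 10 [ 0.461 -0.269  0.118] [157 125  31]
202 10 [ 0.461 -0.269  0.115] [160 128  33]
203 14 [ 0.462 -0.268  0.11 ] [151 124  50]
204 16 [ 0.471 -0.267  0.103] [135 112  47]
205 19 [ 0.466 -0.266  0.101] [121  99  41]
206 18 [ 0.462 -0.27   0.1  ] [115  94  41]
207 18 [ 0.459 -0.272  0.099] [102  86  51]
208 18 [ 0.452 -0.27   0.1  ] [85 74 60]
209 17 [ 0.446 -0.266  0.098] [83 75 70]
210 9 [ 0.448 -0.261  0.096] [82 75 70]
211 2 [ 0.446 -0.25   0.096] [104  95  84]
shaft yaw -7.680907206026623 y@grip -0.2754505456553549 pitch -3.5819116663241597 z@grip, nose [0.137052   0.12734935] xmax [0.62919448 0.62925789 0.62936022 0.63000648] 160
```

Run:
```python
from h import *
o=pickle.load(open('b.pkl','rb'))
c=o['scene'][0][150:220,370:450]
cv2.imwrite('pics/b2.png',cv2.resize(np.clip(c[:,:,::-1]*1.6,0,255).astype(np.uint8),None,fx=8,fy=8,interpolation=cv2.INTER_CUBIC))
```

```text
(no output)
```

View pics/b2.png

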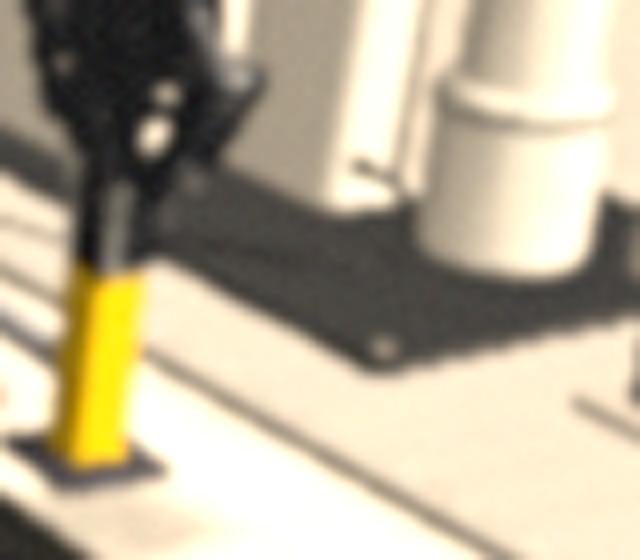

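The crop shows the finger ending right at the top of the yellow (110,265), with the foot at (90,460), so the hold looks very shallow. I'll check the fingertip height against the stated one using the earlier open-gripper picture.

```bash
python3 - <<'E'
from h import *
print(r.tip_extent)
for tag,c in(('a',(.16,-.5)),('b',(.469,-.2785))):
  for n in('scene','top'):
    p,d,m=pickle.load(open(tag+'.pkl','rb'))[n];X=cloud(p,d,m)
    w=(abs(X[...,0]-c[0])<.08)&(abs(X[...,1]-c[1])<.08)&(X[...,2]>.05)&(X[...,2]<.35)
    dark=w&(p.max(-1)<75)
    q=X[dark]; print(tag,n,len(q),np.round(np.percentile(q[:,2],[0,1,5,10,20,50]),3) if len(q) else '')
    K,R,t=m['K'],m['R'],m['t']
    for z in(.1664,.1414,.1814) if tag=='b' else (.2195,.1945):
        pc=K@(R@np.array([*c,z])+t); print('  z',z,'px',np.round(pc[:2]/pc[2],1))
E
python3 - <<'E'
from h import *
c=pickle.load(open('a.pkl','rb'))['scene'][0][100:210,490:560]
cv2.imwrite('pics/a2.png',cv2.resize(np.clip(c[:,:,::-1]*1.6,0,255).astype(np.uint8),None,fx=5,fy=5,interpolation=cv2.INTER_CUBIC))
E
```

```text
0.025
a scene 724 [0.246 0.25  0.255 0.262 0.276 0.312]
  z 0.2195 px [524.8 194.9]
  z 0.1945 px [522.4 203.3]
a top 133 [0.247 0.251 0.257 0.263 0.275 0.302]
  z 0.2195 px [476.7 361.3]
  z 0.1945 px [473.2 359.9]
b scene 1117 [0.096 0.099 0.187 0.204 0.229 0.273]
  z 0.1664 px [382.7 185.8]
  z 0.1414 px [381.8 193.2]
  z 0.1814 px [383.3 181.3]
b top 177 [0.092 0.093 0.095 0.096 0.099 0.248]
  z 0.1664 px [387.3 249. ]
  z 0.1414 px [385.6 249.5]
  z 0.1814 px [388.4 248.6]
```

View pics/a2.png

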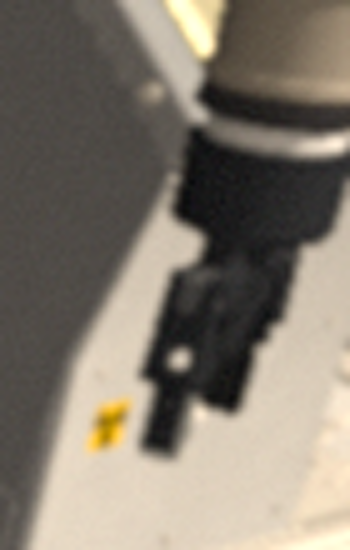

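The fingertips really sit about 40 mm higher along the tool than the state and the text say: open tips are at z≈0.247 with the TCP at 0.2195, and closed tips at about 0.18 with it at 0.166. So the hook is held only by its top few millimetres. I'll put it back down and regrasp 37 mm lower.

```bash
python3 - <<'E'
from h import *
print(r.move_straight(GRIP+[0,0,.004],speed=.06,max_force=4)); st('a')
print(r.move_straight(GRIP+[0,0,-.0005],speed=.01,max_force=3)); st('placed')
command_gripper(.085); st('open')
grab('c0')
print(r.move_straight(GRIP+[0,0,-.037],speed=.05,max_force=6)); st('low')
command_gripper(.0,100); st('grip')
print(r.move_straight(GRIP+[0,0,.06],speed=.1)); r.hold(.2); st('lift')
grab('c')
from h import *
for tag in('c0','c'):
  p,d,m=pickle.load(open(tag+'.pkl','rb'))['scene'];X=cloud(p,d,m);h=cv2.cvtColor(p,cv2.COLOR_RGB2HSV).astype(int)
  s=(h[...,0]>15)&(h[...,0]<35)&(h[...,1]>120)&(abs(X[...,0]-.47)<.04)&(abs(X[...,1]+.279)<.04)&(X[...,2]<.25)
  q=X[s];print(tag,'yellow',len(q),np.round(np.percentile(q,[2,50,98],axis=0),4))
  p,d,m=pickle.load(open(tag+'.pkl','rb'))['top'];X=cloud(p,d,m)
  lo=.03 if tag=='c0' else .09
  s=(X[...,2]>lo)&(X[...,2]<lo+.03 if tag=='c0' else X[...,2]<.17)&(X[...,0]>.54)&(X[...,0]<.66)&(abs(X[...,1]+.29)<.05)
  q=X[s];k=q[q[:,0]<.61];f=np.polyfit(k[:,0],k[:,1],1);g=np.polyfit(q[:,0],q[:,2],1)
  print('yaw',np.degrees(np.arctan(f[0])),'y@.469,.624',np.polyval(f,[.469,.624]),'nose',q[q[:,0]>.615].mean(0),'pitch',np.degrees(np.arctan(g[0])),'z@grip,nose',np.polyval(g,[.469,.624]),'xmax',q[:,0].max(),len(q))
E
python3 - <<'E'
from h import *
c=pickle.load(open('c.pkl','rb'))['scene'][0][140:220,350:450]
cv2.imwrite('pics/c.png',cv2.resize(np.clip(c[:,:,::-1]*1.5,0,255).astype(np.uint8),None,fx=5,fy=5,interpolation=cv2.INTER_CUBIC))
E
```

```text
False
a t 6.38 p [ 0.4696 -0.2788  0.0814] F [ 0.62  0.08 -2.04] T [-0.059  0.077  0.037] w 0.0197
True
placed t 6.77 p [ 0.4695 -0.2787  0.0776] F [-0.22 -0.18  5.09] T [-0.003  0.037 -0.001] w 0.0197
open t 7.42 p [ 0.4688 -0.2781  0.0767] F [ 0.01 -0.76  0.07] T [-0.03  -0.017  0.   ] w 0.085
False
low t 8.4 p [ 0.4696 -0.2787  0.0402] F [-0.2   0.21 -0.84] T [0.021 0.037 0.006] w 0.085
grip t 8.99 p [ 0.4695 -0.2788  0.0404] F [-0.32 -0.39  3.68] T [-0.015  0.078  0.051] w 0.0233
False
lift t 10.31 p [ 0.4692 -0.2784  0.1364] F [-0.3   0.7  -2.51] T [0.038 0.064 0.044] w 0.0224
c0 yellow 234 [[ 0.4545 -0.3049  0.0084]
 [ 0.4604 -0.27    0.0486]
 [ 0.4827 -0.2626  0.0925]]
yaw -6.563752509733976 y@.469,.624 [-0.2776753  -0.29551004] nose [ 0.6240452  -0.29550757  0.04255868] pitch -0.1422411912111594 z@grip,nose [0.04313899 0.04275419] xmax 0.6316382339509162 122
c yellow 174 [[ 0.4531 -0.2868  0.1053]
 [ 0.4607 -0.2669  0.1359]
 [ 0.4776 -0.2623  0.1866]]
yaw -7.791040414906362 y@.469,.624 [-0.27495287 -0.29616054] nose [ 0.62423551 -0.29327555  0.13320874] pitch -4.636082029936634 z@grip,nose [0.14705581 0.13448656] xmax 0.6321625970520683 150
```

View pics/c.png

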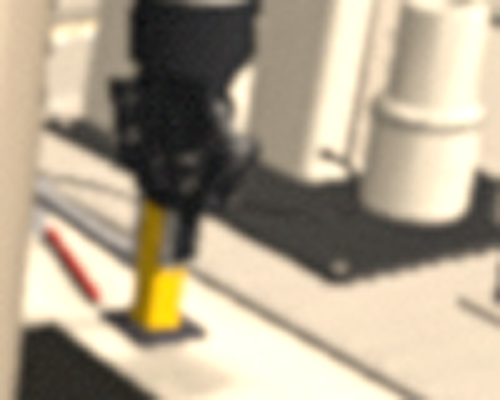

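The regrasp is good: the finger now covers the upper half of the grip (180,235), and the foot is clear at (155,325). The nose sags about 5 mm (2°). Now I move in and lower it behind the front wall.

```bash
cat >> h.py <<'E'
IN=LIP+(.015-.155)*bx
E
python3 - <<'E'
from h import *
pre=IN-.135*bx
r.move_straight([pre[0],pre[1],.137],Q(BY),speed=.15); st('pre')
r.move_straight([pre[0],pre[1],.107],speed=.1)
print(r.move_straight([IN[0],IN[1],.107],speed=.07,max_force=4)); st('in')
grab('d')
o=pickle.load(open('d.pkl','rb'))
p,d,m=o['scene'];c=p[140:270,210:340]
cv2.imwrite('pics/d.png',cv2.resize(np.clip(c[:,:,::-1]*1.5,0,255).astype(np.uint8),None,fx=4.5,fy=4.5,interpolation=cv2.INTER_CUBIC))
X=cloud(p,d,m)
n=bx[:2]; w=(X[...,0]>.6)&(X[...,0]<.74)&(abs((X[...,1]-LIP[1])*n[0]-(X[...,0]-LIP[0])*n[1])<.03)&(X[...,2]>.055)&(X[...,2]<.125)
q=X[w]; print(len(q),np.round(np.percentile(q,[1,10,50,90,99],axis=0),4))
E
```

```text
pre t 12.56 p [0.4246 0.0171 0.137 ] F [ 0.8  -0.28 -1.89] T [-0.02   0.104  0.032] w 0.0228
False
in t 15.08 p [0.559  0.0095 0.1071] F [ 0.24  0.62 -2.54] T [-0.001  0.091  0.016] w 0.023
157 [[ 0.6036 -0.0105  0.0727]
 [ 0.6201 -0.002   0.0802]
 [ 0.7016  0.0081  0.1073]
 [ 0.7194  0.0132  0.1119]
 [ 0.7242  0.0156  0.1136]]
```

View pics/d.png

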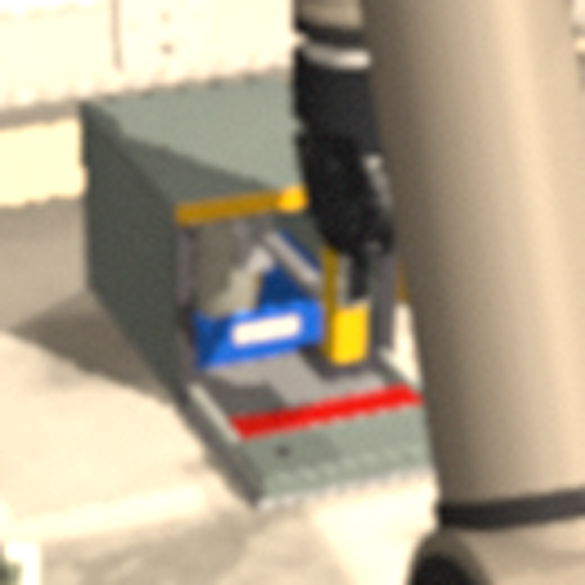

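The hook's shaft passes over the tray front wall into the tray, with the nose at about (245,270) between wall and pot and the grip at (345,310) outside the roof. Next I lower it and start the pull with force watching.

Run:
```python
from h import *
print(r.move_straight([IN[0],IN[1],.069],speed=.06,max_force=4)); r.hold(.2); st('down')
def F(): 
    return np.mean([r.read_state()['contact_force']@bx for _ in range(1)])
r.hold(.1); f0=F(); print('f0',f0)
for k,(dx,mf) in enumerate([(-.010,4),(-.018,12),(-.03,12),(-.045,12)]):
    P=IN+dx*bx; h=r.move_straight([P[0],P[1],.069],speed=.03,max_force=mf); s=st(f'{dx} {h}'); print('  f',round(s['contact_force']@bx-f0,2),'prog',round((s['eef_pos']-IN)@bx*1000,1))
    if h: break
grab('e')
p,d,m=pickle.load(open('e.pkl','rb'))['scene'];X=cloud(p,d,m);h=cv2.cvtColor(p,cv2.COLOR_RGB2HSV).astype(int)
b=(h[...,0]>100)&(h[...,0]<130)&(h[...,1]>120)&(X[...,2]>.012)&(X[...,2]<.04)&(X[...,0]<.72)&(X[...,0]>.55)&(abs(X[...,1])<.1)
print('tray front',b.sum(),np.median(X[b],axis=0))
```

```text
False
down t 16.17 p [0.5595 0.0094 0.0694] F [ 0.48  0.38 -1.92] T [-0.02   0.017  0.011] w 0.0231
f0 1.0753105817242068
-0.01 False t 16.75 p [0.5492 0.0101 0.0691] F [ 0.03 -0.03 -2.01] T [0.008 0.068 0.03 ] w 0.0232
  f -1.04 prog -10.1
-0.018 False t 17.17 p [0.5413 0.0106 0.0692] F [ 0.39 -0.27 -1.89] T [-0.066 -0.177 -0.008] w 0.0231
  f -0.67 prog -18.0
-0.03 False t 17.72 p [0.5288 0.0113 0.0691] F [ 1.35 -1.02 -1.54] T [-0.077 -0.252  0.004] w 0.023
  f 0.33 prog -30.5
-0.045 False t 18.37 p [0.5136 0.0122 0.069 ] F [-0.41 -0.46 -1.14] T [ 0.022 -0.109  0.062] w 0.0231
  f -1.45 prog -45.7
tray front 137 [0.66798655 0.03858362 0.0246253 ]
```

Run:
```python
from h import *
P=IN-.100*bx; h=r.move_straight([P[0],P[1],.069],speed=.03,max_force=11); s=st(f'{h}')
P=IN-.140*bx; h=r.move_straight([P[0],P[1],.069],speed=.012,max_force=7); s=st(f'{h}'); print((s['eef_pos']-IN)@bx*1000)
for i in range(3):
    r.hold(.15); s=st('hold'); print((s['eef_pos']-IN)@bx*1000, s['contact_force']@bx)
```

```text
False t 20.45 p [0.4595 0.0154 0.069 ] F [ 4.36 -0.06 -2.78] T [ 0.01  -0.502  0.008] w 0.0231
True t 22.85 p [0.427  0.0173 0.0688] F [ 1.19  0.19 -2.35] T [-0.028 -0.164  0.038] w 0.0226
-132.46238374219388
hold t 23.0 p [0.4271 0.0173 0.0686] F [-0.38  0.52 -2.89] T [-0.059  0.079 -0.033] w 0.0227
-132.37037891306306 -0.4088176261316631
hold t 23.15 p [0.4276 0.0172 0.0686] F [ 0.17 -0.92 -2.34] T [-0.026  0.068  0.016] w 0.0229
-131.88417015739503 0.22068700114137302
hold t 23.3 p [0.428  0.0172 0.0688] F [-0.21 -1.1  -2.27] T [0.066 0.123 0.031] w 0.0231
-131.46197807008576 -0.14593176625968596
```

Run:
```python
from h import *
def fx(n=4):
    a=[]
    for _ in range(n): r.hold(.04); a.append(r.read_state()['contact_force']@bx)
    return np.mean(a)
f0=fx(); print('f0',round(f0,2))
for k in range(9):
    dx=-.1315-.0005*k
    P=IN+dx*bx; h=r.move_straight([P[0],P[1],.069],speed=.01,max_force=11)
    f=fx()-f0; s=r.read_state(); print(round(dx*1000,1),h,round((s['eef_pos']-IN)@bx*1000,2),'f',round(f,2),'Ty',round(s['torque'][1],3),round(s['time_s'],2))
    if h or f>9: break
```

```text
f0 0.29
-131.5 False -131.5 f -0.18 Ty 0.06 23.88
-132.0 False -131.99 f -0.07 Ty 0.035 24.3
-132.5 False -132.48 f -0.44 Ty 0.035 24.72
-133.0 False -132.52 f 3.46 Ty -0.431 25.13
-133.5 False -132.53 f 5.47 Ty -0.636 25.55
-134.0 False -132.56 f 6.31 Ty -0.765 25.97
-134.5 False -132.54 f 8.36 Ty -0.999 26.38
-135.0 False -132.65 f 9.05 Ty -1.155 26.8
```

The hook is arrested at −132.5 mm and the force is rising steeply. I'll press slightly more to exceed the largest possible drag (8 N) by over 2 N, hold, then unhook.

Run:
```python
from h import *
def fx(n=4):
    a=[]
    for _ in range(n): r.hold(.04); a.append(r.read_state()['contact_force']@bx)
    return np.mean(a)
for k in range(8,12):
    dx=-.1315-.0005*k
    P=IN+dx*bx; h=r.move_straight([P[0],P[1],.069],speed=.01,max_force=6)
    f=fx(); s=r.read_state(); print(round(dx*1000,1),h,round((s['eef_pos']-IN)@bx*1000,2),'f',round(f,2),round(s['time_s'],2))
    if h or f>12: break
r.hold(.3); st('pressed'); print('f',fx())
P=IN-.121*bx
print(r.move_straight([P[0],P[1],.069],speed=.03)); s=st('released'); print((s['eef_pos']-IN)@bx*1000,fx())
print(r.move_straight([P[0],P[1],.125],speed=.06,max_force=5)); st('up')
P=IN-.14*bx; r.move_straight([P[0],P[1],.14],speed=.1)
grab('f')
p,d,m=pickle.load(open('f.pkl','rb'))['scene']; c=p[140:270,210:340]
cv2.imwrite('pics/f.png',cv2.resize(np.clip(c[:,:,::-1]*1.5,0,255).astype(np.uint8),None,fx=4.5,fy=4.5,interpolation=cv2.INTER_CUBIC))
```

```text
-135.5 False -132.62 f 11.2 27.22
-136.0 False -132.6 f 13.68 27.63
pressed t 27.93 p [0.4269 0.0171 0.0695] F [ 13.15   0.32 -10.59] T [ 0.017 -1.507  0.081] w 0.0229
f 12.886097128111894
False
released t 28.75 p [0.4381 0.0167 0.0689] F [-0.46  0.85 -1.23] T [-0.048  0.043 -0.038] w 0.0228
-121.35487233250275 -0.32074244128321394
False
up t 30.0 p [0.4382 0.0167 0.1247] F [-0.45 -0.4  -1.77] T [ 0.06   0.084 -0.017] w 0.0227
```

View pics/f.png

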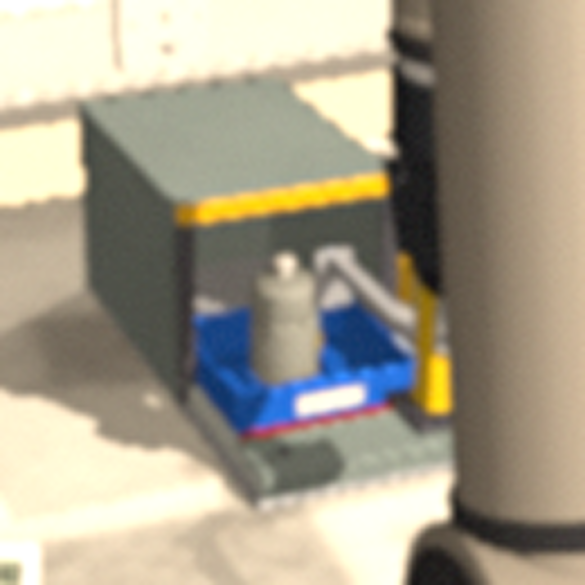

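The tray's front wall is on the red plate (a thin red strip at (320,420)), the pot stands upright in it at (287,325), and the hook is clear at (430,340). Now the hook goes back to its mat.

Run:
```python
from h import *
G=GRIP.copy()
r.move_straight([G[0],G[1],.14],Q(HY),speed=.15); st('over mat')
print(r.move_straight([G[0],G[1],.052],speed=.08,max_force=5)); st('near')
print(r.move_straight([G[0],G[1],.0405],speed=.015,max_force=5)); st('down'); r.hold(.15); st('held')
grab('g')
p,d,m=pickle.load(open('g.pkl','rb'))['top'];X=cloud(p,d,m)
q=X[(X[...,2]>.025)&(X[...,2]<.06)&(X[...,0]>.56)&(X[...,0]<.66)&(abs(X[...,1]+.29)<.04)]
print(len(q),'nose',np.round(q[q[:,0]>.615].mean(0),4),'xmax',q[:,0].max(),'pitch',np.degrees(np.polyfit(q[:,0],q[:,2],1)[0]))
```

```text
over mat t 32.64 p [ 0.4694 -0.278   0.14  ] F [-0.38  0.75 -1.24] T [-0.025  0.069  0.007] w 0.0231
False
near t 33.89 p [ 0.4697 -0.2789  0.0525] F [ 0.07  0.14 -1.72] T [0.004 0.052 0.002] w 0.0229
False
down t 34.81 p [ 0.4694 -0.2786  0.0405] F [-0.38 -0.44 -1.59] T [0.03  0.011 0.   ] w 0.0229
held t 34.96 p [ 0.4694 -0.2786  0.0405] F [ 0.04  0.05 -2.35] T [-0.015  0.078 -0.003] w 0.023
104 nose [ 0.6241 -0.2948  0.0418] xmax 0.6312892598936275 pitch 0.025707699327713374
```

```bash
python3 - <<'E'
from h import *
G=GRIP.copy()
print(r.move_straight([G[0],G[1],.034],speed=.008,max_force=4)); st('touch')
command_gripper(.085); st('open')
r.hold(.2)
print(r.move_straight([G[0],G[1],.16],speed=.1,max_force=6)); st('up')
r.move_straight([.36,-.42,.24],speed=.2); r.hold(.3)
grab('h'); st()
p,d,m=pickle.load(open('h.pkl','rb'))['top']; c=p[130:290,240:420]
cv2.imwrite('pics/h.png',cv2.resize(np.clip(c[:,:,::-1]*1.4,0,255).astype(np.uint8),None,fx=4,fy=3.7,interpolation=cv2.INTER_CUBIC))
E
python3 meas.py h
```

```text
True
touch t 35.33 p [ 0.4695 -0.2787  0.0404] F [-0.4  -0.08  6.11] T [ 0.126  0.101 -0.025] w 0.0229
open t 35.95 p [ 0.4687 -0.2781  0.0393] F [-0.19 -0.31 -0.32] T [ 0.053 -0.048 -0.012] w 0.0852
False
up t 37.51 p [ 0.4691 -0.2783  0.1593] F [-0.77  0.21 -0.66] T [0.06  0.026 0.043] w 0.085
 t 39.04 p [ 0.3602 -0.4197  0.2399] F [-0.01 -0.05 -0.08] T [ 0.003 -0.012  0.02 ] w 0.0849
top
red n 153 rect mm [571.    9.1] [134.4  13.3] 85.56 z [12.1 18.2 24.3] xy0 [560. -58.   9.] [581.  76.  27.]
blue n 960 rect mm [626.6   5.5] [136.9  99.2] 86.39 z [ 5.  11.6 43.1] xy0 [575. -65.   1.] [679.  75.  54.]
roof n 2357 rect mm [716.8  -1.5] [170.2 134.1] 86.88 z [154.8 160.  165.3] xy0 [646. -90. 148.] [779.  86. 170.]
housing n 709 rect mm [535.4   9.6] [160.1  64.7] 85.67 z [21.6 25.2 31. ] xy0 [501. -70.  21.] [573.  89.  34.]
mat n 2042 rect mm [ 549.5 -289.8] [115.9 244.3] 85.17 z [-3.1  3.1  9.1] xy0 [ 425. -354.   -9.] [ 675. -225.   12.]
shaft n 205 rect mm [ 558.7 -292. ] [ 26.  145.7] 87.1 z [35.6 42.  48.4] xy0 [ 486. -308.   31.] [ 632. -275.   53.]
griptop n 69 rect mm [ 469.2 -278.8] [23.8 22.3] 88.7 z [82.8 93.7 98.6] xy0 [ 458. -291.   80.] [ 480. -267.  101.]
yellow n 30 rect mm [ 465.  -270.6] [26.2 11.3] 32.01 z [23.5 48.7 91.7] xy0 [ 457. -282.   22.] [ 479. -267.   96.]
scene
red none
blue n 676 rect mm [643.2   5.6] [143.  138.9] 86.45 z [11.9 30.1 47. ] xy0 [571. -67.   9.] [714.  81.  50.]
roof n 1522 rect mm [762.6  -1.6] [174.2 233.6] 86.65 z [150.2 161.2 163.3] xy0 [642. -92. 145.] [884.  90. 165.]
housing n 725 rect mm [691.    9.5] [160.2 379.7] 88.5 z [22.  26.  33.1] xy0 [501. -68.  21.] [883.  94.  35.]
```

View pics/h.png

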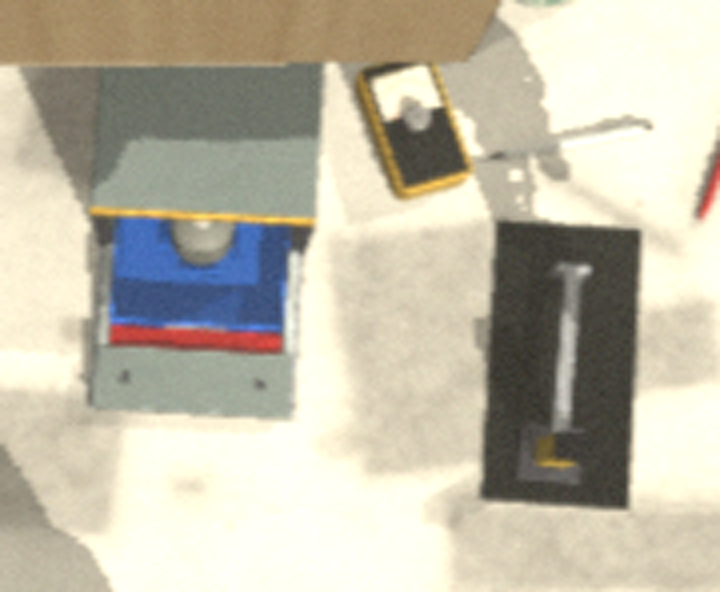

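The tray front bears on the red plate (195,340), the pot is upright at (203,240), and the hook stands on its mat (555,455)–(572,270) in its original place. Everything agrees, so I hand in.

```bash
python3 -c "
from h import *
r.finish_job()"
```

```text
the job is handed in; nothing more can be done
```

The tray is pressed home on the buffer plate, the pot stands upright in it, and the hook is back on its mat. I handed the job in at about 39 s; `finish_job` gives no verdict.

- **Pull:** I lowered the nose behind the tray's front wall and pulled slowly. The first force-limited stop came at 132.5 mm of pull. When I pressed again, the hook stopped moving there and the force rose steadily to about 13 N. I held that for about 0.3 s, so even with the full 8 N of drag the press on the plate was well over 2 N. There was also about 8 N of vertical force, making the total on the tray roughly 16 N, under the 20 N limit.
- **Final picture:** The tray front lies against the plate, which has moved back about 20 mm. The hook is within 1 mm of its starting place and the bystanders in view look untouched. I did not check the timer, the vials or the tape separately.

**What disagreed:**
- **Fingertip height:** The camera showed the fingertips about 40 mm higher than the stated tool frame. My first grasp therefore held only the top few millimetres of the grip. I set the hook down, regrasped it 37 mm lower and checked the new hold in a picture.
- **Hook tilt:** The hook appeared to sag about 2° while carried, which I allowed for in the heights. Later depth readings of the nose did not show it clearly.
- **Force readings:** These were noisy, by about 0.5 to 1 N, and dropped off at rest. I judged the end stop by the position stopping while the force rose.

I viewed 11 pictures, one over the budget.

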